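# Open the bench lamp's iris to its stop and fit the amber filter

## Robot

A 6-joint arm with a two-finger parallel gripper is mounted at the origin on the work surface. World frame = base frame: x ahead of the robot, y to its left, z up, the work surface at z = 0. Lengths are in mm, angles in degrees, forces in N, time in s.
With the tool pointing down it reaches from about 300 to 850 mm from the base axis. Payload 4.2 kg.
Tool frame: the origin (TCP) lies midway between the tips of the shut fingers; the grasp point (between the pads) lies 19 mm behind it; z points along the fingers, y is the direction in which the jaws open and shut (so a half turn about z gives the same grasp; the last joint's range is limited). The gripper opens to 91 mm and grips with 3 to 60 N. Pads are 32 mm wide; open, the fingers measure 118 mm over their backs; the gripper's body (76 mm by 178 mm) begins 60 mm behind the grasp point.
Start: joints at [62.51, 18.312, 89.639, -0, 72.044, -1.146], TCP at [255.172, 515.297, 213.976] pointing down, gripper open.
Joint ranges: [-177.97, 177.97], [-48.28, 115.42], [12.27, 149.76], [-77.06, 257.06], [2.81, 150.46], [-146.56, 146.56]. Speed limits (degrees/s): [147.25, 147.25, 180, 180, 180, 180].

## Interface

Orientations are given as [roll, pitch, yaw] about the fixed x, y, z axes, in that order (R = Rz(yaw) Ry(pitch) Rx(roll)).
In Python, from workcell import env gives the robot as it stands.
- The arm moves only by the shell command python3 -m jog 'ROWS' [FORCE]. ROWS is JSON, a list of rows, each an object of numbers: "dx", "dy", "dz": the shift along the world's x, y, z in m; "wx", "wy", "wz": the turn, a rotation vector about the world's x, y, z in rad; "grip": the gripper's target within -1 to 1 (shut at 1, half-way at 0, fully open at -1). In form: [{"dx": .., "dy": .., "dz": .., "wx": .., "wy": .., "wz": .., "grip": ..}, ...]. A call has 1 to 10 rows; each row shifts and turns the commanded pose from where the row before left it; what a row does not reach is not made up. A row lasts 1/10 s, in which the tool goes at most 50 mm and 8.59 degrees, less where a joint would pass 70% of its speed; a pose out of reach is approached as far as the arm can. A call with a gripper value outside its range is refused whole. The fingers move at their own pace and stop on an object; FORCE is the grip in N (left out, the last holds). Time passes only in rows, so rows that do not move let the fingers close. It gives the time, the measured TCP pose, the force and the opening at its end, in the units of the state.
- env.state(): the state, without advancing time (a new reading comes with each control period).
- env.grab_frame(name): name is "side" or "top"; returns the picture (400x640x3 uint8, red, green, blue); there is no depth.
- env.get_calibration(name): a dict with "fx", "fy", "cx", "cy" (pixels), "R" (3x3) and "t" (3): a world point X has camera coordinates R X + t. Camera axes: x right, y down, z forward; pixel columns grow to the right and rows downward; lengths in mm; the calibration is good to about 2 mm. A picture is of the moment at which its call begins. get_calibration takes no time and is no camera call.
- env.job_done(): hands the job in, once; it reports no verdict.
The state is a dict: "time_s": time; "qpos": joint angles; "qvel": joint speeds; "effort": joint torques, N m; "ee_pos": TCP position; "ee_rot": TCP orientation; "force": force on the tool from outside, world axes, zero at the start; "torque": the same for the moment, N m; "gripper_width": finger opening in mm.
Only numpy, scipy, OpenCV 4.12 (cv2) and the standard library are available. Lean on these libraries where they do the work, as an engineer would, in place of code of your own. Each camera call takes 0.05 s, during which the arm holds its last target. There are 200 camera calls.

## Task

Open the bench lamp's iris: by its orange lever, turn the slim ring anticlockwise (seen from above) until you feel it press against its sprung end stop, without forcing it further, and let go so that it stays resting firmly on the stop; touch neither the fixed rings above and below it nor the lamp's base. Then stand the amber filter flat in the round seat on top of the lamp and let go, leaving the green filter and everything else on the bench where it is.

Things in the scene. Friction and masses are not known exactly. Their poses are not given: they have to be found in the camera images.
- lamp: Fixed parts of the lamp, not to be touched by the robot: white base 130 x 130 x 32 high; on it, on one vertical axis, two black fixed rings 80 in diameter: the lower (32 to 62 above the bench) and the upper (75 to 93), whose top holds the filter seat. The silver iris ring turns between them. Origin: on the axis at bench level; z up.
- ring_axis (a point): Point on the vertical axis of the iris ring (79 in diameter, 63 to 74 above the bench), at mid-height of ring and lever, 68.5 above the bench. The ring turns stiffly (0.25 N m, about 4 N sideways at lever) and stays where it is left. Its end stop lies 0.45 to 1.65 rad anticlockwise of the start, elsewhere each time and not measured.
- lever (a point): Point to grip on the orange lever, 60 from the ring's axis. The lever is a bar fixed to the iris ring, pointing straight out from the axis, from 39.5 to 76 from it, 8 wide (sideways), 10 high (63.5 to 73.5 above the bench). x axis: outwards along the lever; z up. It turns with the ring. Pinched, part of the load is felt as a twist about the vertical.
- end_stop (a joint): How far (rad) the ring has pushed its sprung stop: 0 untouched. Each 0.01 rad (0.6 mm at lever) adds about 1 N there to the ring's own 4 N. Let go, the ring stays on the stop, at 0.02 to 0.04. More than 0.13 (about 17 N at the lever) is forced. The stop is a red lug beside the lower ring, 40 to 47 from the axis, 43 to 61 above the bench, met by a metal dog under the lever's root.
- seat (a point): Centre of the floor of the filter seat, 86 above the bench: a round recess 60 in diameter and 7 deep in the top of the upper ring; z up.
- amber_filter_center (a point): Middle of the amber filter, 21 above its underside, on its axis. The filter is a black disc 56 in diameter, 6 thick, lower edge chamfered 1.5, with an upright orange knob, 16 in diameter, from 6 to 42 above the underside; about 60 g. It stands on the bench. Seated, this point is 107 above the bench.
- green_filter_center (a point): The same point of the green filter, of the same shape and size but with a green knob; to be left alone.
- tube_rack: Blue tube rack, 100 x 240 x 68, with capped tubes up to 125 high. Origin: centre of the underside.
- brown_bottle: Brown bottle, 80 in diameter, 190 high. Origin: centre of the underside.
- beaker: Clear beaker, 70 in diameter, 70 high. Origin: centre of the underside.
- dish_stack: Stack of closed culture dishes, 94 in diameter, 57 high. Origin: centre of the underside.
- squat_jar: White jar with a red cap, 56 in diameter, 60 high. Origin: centre of the underside.
There are look-alikes about, which are no part of the job. Several things look just like the part that bears amber_filter_center: the one meant starts farthest to the robot's left.

How it is judged (in metres and radians):
On the way, in this order (a step that is already met when the one before it is completed fails the run):
1. the iris ring presses on its end stop (stop pushed 0.012 to 0.13 rad) (value of joint end_stop between 0.012 and 0.13 rad), for 0.3 s.
2. the amber filter sits flat in the seat (horizontal distance between amber_filter_center and seat below 0.004 m and z of amber_filter_center in the frame of lamp between 0.103 and 0.11 m and angle between amber_filter_center's own z axis and vertical below 0.06 rad), for 0.2 s.
At the end, for the whole second after the job is handed in: The iris ring rests on its sprung end stop (stop pushed 0.012 to 0.13 rad), and the amber filter lies released and still in the seat: within 4 mm of the seat's axis, its middle 103 to 110 mm above the bench, within 0.06 rad of upright (all of step 1 and all of step 2 and linear speed of amber_filter below 0.01 m/s); the robot touches nothing.
It fails at once if the robot touches the fixed rings or the base of the lamp (more than 1 N) (contact force between any of the fingers, the arm and lamp above 1 N).
It fails at once if the iris ring is forced: end stop pushed beyond 0.13 rad (value of joint end_stop above 0.13 rad).
It fails at once if the green filter is moved by more than 10 mm (distance of green_filter_center from where it was at the start of the episode above 0.01 m).
It fails at once if a bystander is moved by more than 15 mm (distance of any of tube_rack, brown_bottle, beaker, dish_stack, squat_jar from where it was at the start of the episode above 0.015 m).
It also fails if it takes over 72 s, if anything falls off the work surface, if the arm or the gripper's body presses on something with over 40 N, if the wrist force passes 120 N, or if a joint passes its speed limit or range.

## Working session

There is one attempt and no reset: what is moved stays moved. The work goes in short steps, Python scripts to look and compute and a shell command to move; the robot and the scene stay as the last step left them, time stands still between calls to the robot, and variables do not carry over. Pictures are saved under pics/ and viewed, about 8 in all and at most 12, crops included, and the job is handed in when it is done.

```bash
mkdir -p pics; ls; python3 - <<'E'
from workcell import env
import cv2
for n in("side","top"):
    f=env.grab_frame(n); cv2.imwrite(f"pics/{n}0.png",f[:,:,::-1]); c=env.get_calibration(n); print(n,c)
print(env.state())
E
```

```text
pics
side {'fx': 409.4656301846458, 'fy': 409.4656301846458, 'cx': 316.82081010012564, 'cy': 198.1498445665079, 'R': array([[ 0.89867817, -0.43827905, -0.0170009 ],
       [-0.30286244, -0.59204062, -0.74683482],
       [ 0.31725683,  0.67631308, -0.66479224]]), 't': array([-553.15959801,  203.47434784, 1075.06640916])}
top {'fx': 392.68845030635316, 'fy': 392.68845030635316, 'cx': 316.1606612479081, 'cy': 197.83118141071316, 'R': array([[ 0.02329207, -0.99961505,  0.01507433],
       [-0.99615006, -0.02448073, -0.08417694],
       [ 0.08451357, -0.01305564, -0.99633679]]), 't': array([ -66.32624465,  592.19981121, 1184.14864464])}
{'time_s': 0.1, 'qpos': array([ 6.25083136e+01,  1.83479337e+01,  8.96976175e+01, -1.44349052e-04,
        7.20442349e+01, -1.14561884e+00]), 'qvel': array([ 0.04917668, -0.06822266, -0.22352099, -0.04397753, -0.01240331,
        0.07232071]), 'effort': array([-1.47252563e-04, -4.13338745e+01, -2.32508433e+01,  7.27748475e-02,
        4.22402588e-02, -5.33983268e-05]), 'ee_pos': array([254.97523046, 514.88695857, 213.21698728]), 'ee_rot': array([-1.79910229e+02, -1.65791520e-03,  1.53653976e+02]), 'force': array([-0.0919051 , -0.31692274, -0.72223913]), 'torque': array([ 0.00384478,  0.01483264, -0.01959589]), 'gripper_width': 91.55520606387245}
```

View pics/side0.png

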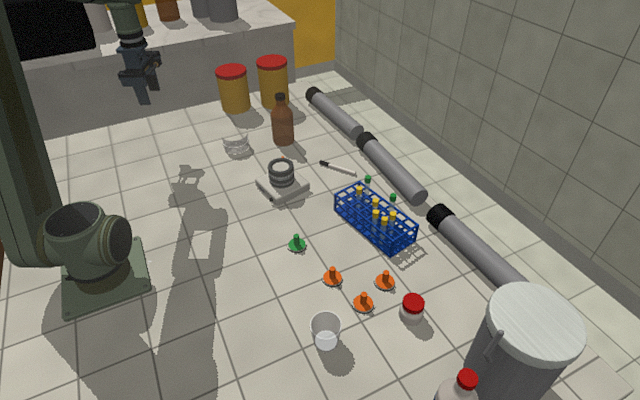

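View pics/top0.png

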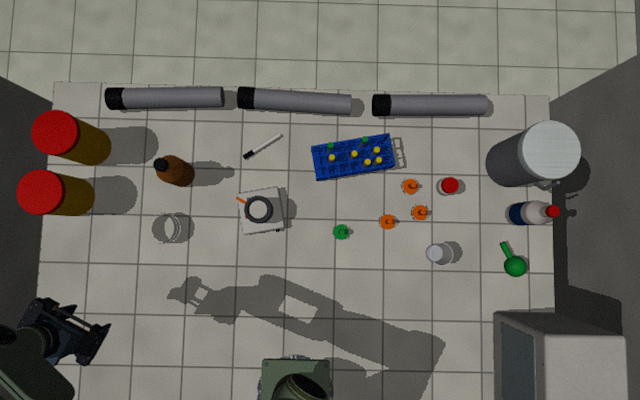

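The top view (left = robot's left) shows the lamp at about (259,209), with the orange lever end at (239,199). Amber look-alikes are at (387,221), (419,212) and (411,186), and the green filter is at (341,232). The one farthest left is (387,221). I'll measure it and check it in a close crop.

```bash
cat > h.py <<'E'
from workcell import env
import cv2, numpy as np
C={n:env.get_calibration(n) for n in("side","top")}
def ray(n,u,v):
    c=C[n];R=np.array(c["R"]);d=R.T@np.array([(u-c["cx"])/c["fx"],(v-c["cy"])/c["fy"],1]);return -R.T@np.array(c["t"]),d
def onplane(n,u,v,z):
    o,d=ray(n,u,v);return o+d*(z-o[2])/d[2]
def proj(n,X):
    c=C[n];p=np.array(c["R"])@np.array(X)+c["t"];return np.array([c["cx"]+c["fx"]*p[0]/p[2],c["cy"]+c["fy"]*p[1]/p[2]])
def tri(a,b):
    A=[];B=[]
    for n,(u,v) in(("side",a),("top",b)):
        o,d=ray(n,u,v);d/=np.linalg.norm(d);P=np.eye(3)-np.outer(d,d);A.append(P);B.append(P@o)
    return np.linalg.solve(sum(A),sum(B))
def blobs(f,lo,hi,amin=8):
    m=cv2.inRange(cv2.cvtColor(f,cv2.COLOR_RGB2HSV),lo,hi)
    n,l,s,c=cv2.connectedComponentsWithStats(m)
    return [(tuple(s[i]),c[i].round(1)) for i in range(1,n) if s[i][4]>=amin]
E
python3 - <<'E'
from h import *
s=cv2.imread("pics/side0.png");t=cv2.imread("pics/top0.png")
for n,f in(("side",s),("top",t)):
    for b,c in blobs(f[:,:,::-1].copy(),(5,150,120),(18,255,255)):print(n,b,c,onplane(n,*c,68.5).round(),onplane(n,*c,15).round())
a=cv2.resize(t[180:245,225:305],None,fx=5,fy=5,interpolation=cv2.INTER_CUBIC)
b=cv2.resize(s[145:210,245:325],None,fx=5,fy=5,interpolation=cv2.INTER_CUBIC)
c=cv2.resize(t[175:235,360:440],None,fx=4,fy=4,interpolation=cv2.INTER_CUBIC)
d=cv2.resize(s[255:315,310:410],None,fx=4,fy=4,interpolation=cv2.INTER_CUBIC)
o=np.zeros((570,800,3),np.uint8);o[:325,:400]=a;o[:325,400:]=b;o[325:565,:320]=c;o[325:565,400:]=d
cv2.imwrite("pics/crop0.png",o)
E
```

```text
side (np.int32(323), np.int32(266), np.int32(19), np.int32(19), np.int32(184)) [332.  276.7] [ 503. -316.   68.] [ 522. -280.   15.]
side (np.int32(376), np.int32(270), np.int32(18), np.int32(19), np.int32(191)) [384.5 280.5] [ 608. -381.   68.] [ 635. -350.   15.]
side (np.int32(353), np.int32(292), np.int32(20), np.int32(19), np.int32(221)) [362.7 302.3] [ 532. -410.   68.] [ 553. -380.   15.]
top (np.int32(403), np.int32(179), np.int32(15), np.int32(15), np.int32(152)) [409.7 185.9] [ 633. -330.   68.] [ 639. -344.   15.]
top (np.int32(236), np.int32(197), np.int32(10), np.int32(6), np.int32(22)) [240.4 199.7] [579. 173.  68.] [583. 182.  15.]
top (np.int32(412), np.int32(205), np.int32(15), np.int32(15), np.int32(158)) [419.2 212.1] [ 555. -359.   68.] [ 558. -374.   15.]
top (np.int32(380), np.int32(215), np.int32(15), np.int32(14), np.int32(154)) [386.9 221.4] [ 525. -263.   68.] [ 527. -273.   15.]
```

View pics/crop0.png

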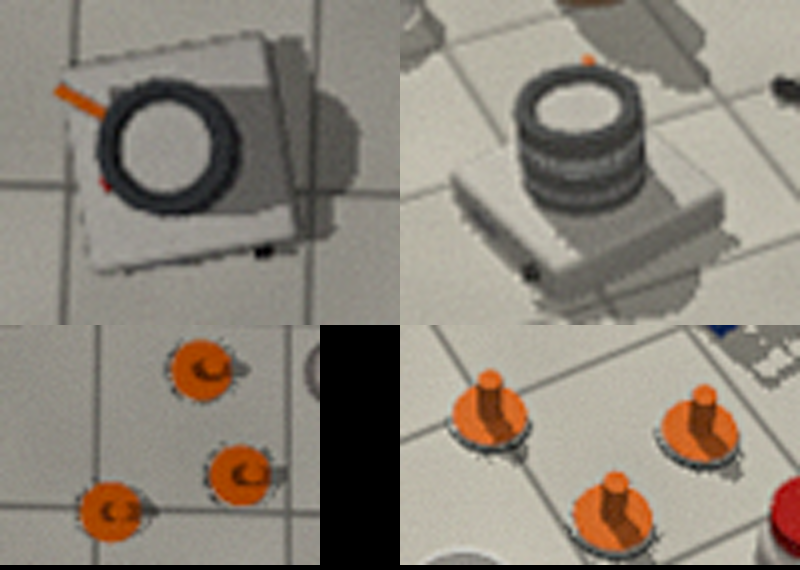

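The crop confirms the amber filter at top (387,221) / side (332,277) is the leftmost. The lever is at upper left of the lamp and a red lug shows at about (246,217). Next, the geometry.

```bash
python3 - <<'E'
from h import *
t=cv2.imread("pics/top0.png")
g=cv2.cvtColor(t,cv2.COLOR_BGR2GRAY)
m=(g[190:230,240:280]<85).astype(np.uint8)
cs,h=cv2.findContours(m,cv2.RETR_CCOMP,cv2.CHAIN_APPROX_NONE)
for c,hh in zip(cs,h[0]):
    if len(c)>25:
        e=cv2.fitEllipse(c);u,v=e[0][0]+240,e[0][1]+190
        print("hole" if hh[3]>=0 else "outer",e[1],u,v,onplane("top",u,v,93).round(1))
for p in((236.4,198),(246.2,217.2)): print(onplane("top",*p,68.5).round(1),onplane("top",*p,61).round(1))
s=cv2.imread("pics/side0.png")[:,:,::-1].copy()
print(blobs(t[:,:,::-1].copy(),(0,120,60),(6,255,255),2)[:20])
print([x for x in blobs(s,(0,100,60),(20,255,255),2) if x[0][0]<320])
for n,p in dict(bottle=(165,165),dish=(168,228),green=(341,232),filt=(387,221.5),beaker=(437,255),rack=(355,157)).items(): print(n,onplane("top",*p,5).round())
# knob tops
print("knob tri",tri((332.3,268.5),(389,221.5)), "tip tri",tri((362.8-80+0,157),(238,198.7)))
for n in C: print(n,ray(n,0,0)[0].round())
E
```

```text
outer (26.597179412841797, 29.824188232421875) 258.6456069946289 209.17323684692383 [550.9 114.4  93. ]
hole (19.007265090942383, 19.384017944335938) 257.63011169433594 208.9992733001709 [551.3 117.4  93. ]
[583.7 184.6  68.5] [584.3 186.   61. ]
[527.6 153.4  68.5] [527.8 154.7  61. ]
[((np.int32(31), np.int32(110), np.int32(47), np.int32(45), np.int32(1504)), array([ 53.7, 132. ])), ((np.int32(16), np.int32(169), np.int32(47), np.int32(46), np.int32(1573)), array([ 38.7, 191.6])), ((np.int32(441), np.int32(177), np.int32(18), np.int32(16), np.int32(208)), array([449.7, 184.8])), ((np.int32(545), np.int32(205), np.int32(15), np.int32(13), np.int32(128)), array([552.3, 211. ])), ((np.int32(245), np.int32(216), np.int32(2), np.int32(2), np.int32(2)), array([245.5, 216.5]))]
[((np.int32(155), np.int32(0), np.int32(24), np.int32(21), np.int32(412)), array([167.3,   9.6])), ((np.int32(269), np.int32(1), np.int32(18), np.int32(13), np.int32(39)), array([279.4,   6.8])), ((np.int32(275), np.int32(0), np.int32(5), np.int32(3), np.int32(8)), array([276.5,   1. ])), ((np.int32(283), np.int32(
[... 10106 characters left out ...]
), array([  0.5, 260. ])), ((np.int32(0), np.int32(265), np.int32(1), np.int32(2), np.int32(2)), array([  0. , 265.5])), ((np.int32(2), np.int32(264), np.int32(1), np.int32(2), np.int32(2)), array([  2. , 264.5])), ((np.int32(1), np.int32(273), np.int32(1), np.int32(2), np.int32(2)), array([  1. , 273.5])), ((np.int32(0), np.int32(282), np.int32(1), np.int32(3), np.int32(3)), array([  0., 283.]))]
bottle [687. 424.   5.]
dish [490. 404.   5.]
green [ 491. -132.    5.]
filt [ 527. -275.    5.]
beaker [ 426. -432.    5.]
rack [ 728. -172.    5.]
knob tri [ 525.6716977  -274.68163357   40.23589207] tip tri [581.15608844 178.72380371  74.20856148]
side [ 218. -849.  857.]
top [ 491.  -36. 1231.]
```

Axis ≈ (551,116.5). The lever is at ≈64° and the lug at ≈121°. I'll push with the shut fingers on the lever's clockwise side, with tool y along the tangent (−25.7°).

```bash
python3 -m jog '[{"dx":0.029,"dy":-0.029,"wz":-0.13,"grip":1},{"dx":0.029,"dy":-0.029,"wz":-0.13,"grip":1},{"dx":0.029,"dy":-0.029,"wz":-0.13,"grip":1},{"dx":0.029,"dy":-0.029,"wz":-0.13,"grip":1},{"dx":0.029,"dy":-0.029,"wz":-0.13,"grip":1},{"dx":0.029,"dy":-0.029,"wz":-0.13,"grip":1},{"dx":0.029,"dy":-0.029,"wz":-0.13,"grip":1},{"dx":0.029,"dy":-0.029,"wz":-0.13,"grip":1},{"dx":0.029,"dy":-0.029,"wz":-0.13,"grip":1},{"dx":0.029,"dy":-0.029,"wz":-0.13,"grip":1}]' 20
python3 -m jog '[{"dx":0.029,"dy":-0.029,"wz":-0.13,"grip":1},{"dx":0.033,"dy":-0.033,"wz":-0.13,"grip":1},{"grip":1},{"grip":1},{"grip":1}]'
```

```text
invalid input
invalid input
```

```bash
python3 -m jog '[{"dx":0.029,"dy":-0.029,"dz":0,"wx":0,"wy":0,"wz":-0.13,"grip":1}]' 20;python3 -m jog '[{"dx":0.029,"dy":-0.029,"dz":0.0,"wx":0.0,"wy":0.0,"wz":-0.13,"grip":1.0}]'
```

```text
time_s: 0.2
ee_pos: [282.3, 488.3, 213.2]
ee_rot: [-180.0, -0.1, 146.3]
force: [0.8, -0.5, -0.0]
gripper_width: 86.0
time_s: 0.3
ee_pos: [313.1, 456.9, 213.3]
ee_rot: [-179.9, 0.0, 138.6]
force: [0.2, 0.5, 0.5]
gripper_width: 78.0
```

All keys are needed in each row. Ten more rows to get there.

```bash
python3 -m jog '[{"dx":0.029,"dy":-0.029,"dz":0,"wx":0,"wy":0,"wz":-0.13,"grip":1},{"dx":0.029,"dy":-0.029,"dz":0,"wx":0,"wy":0,"wz":-0.13,"grip":1},{"dx":0.029,"dy":-0.029,"dz":0,"wx":0,"wy":0,"wz":-0.13,"grip":1},{"dx":0.029,"dy":-0.029,"dz":0,"wx":0,"wy":0,"wz":-0.13,"grip":1},{"dx":0.029,"dy":-0.029,"dz":0,"wx":0,"wy":0,"wz":-0.13,"grip":1},{"dx":0.029,"dy":-0.029,"dz":0,"wx":0,"wy":0,"wz":-0.13,"grip":1},{"dx":0.029,"dy":-0.029,"dz":0,"wx":0,"wy":0,"wz":-0.13,"grip":1},{"dx":0.029,"dy":-0.029,"dz":0,"wx":0,"wy":0,"wz":-0.13,"grip":1},{"dx":0.029,"dy":-0.029,"dz":0,"wx":0,"wy":0,"wz":-0.13,"grip":1},{"dx":0.033,"dy":-0.033,"dz":0,"wx":0,"wy":0,"wz":-0.13,"grip":1}]'
python3 -m jog '[{"dx":0,"dy":0,"dz":-0.04,"wx":0,"wy":0,"wz":0,"grip":1},{"dx":0,"dy":0,"dz":-0.04,"wx":0,"wy":0,"wz":0,"grip":1},{"dx":0,"dy":0,"dz":-0.02,"wx":0,"wy":0,"wz":0,"grip":1},{"dx":0,"dy":0,"dz":0,"wx":0,"wy":0,"wz":0,"grip":1},{"dx":0,"dy":0,"dz":0,"wx":0,"wy":0,"wz":0,"grip":1}]'
python3 - <<'E'
from h import *
t=env.grab_frame("top")[:,:,::-1];s=env.grab_frame("side")[:,:,::-1]
o=np.hstack([cv2.resize(t[160:250,215:315],(400,360),interpolation=cv2.INTER_CUBIC),cv2.resize(s[110:200,240:340],(400,360),interpolation=cv2.INTER_CUBIC)])
cv2.imwrite("pics/c1.png",o)
E
```

```text
time_s: 1.3
ee_pos: [607.7, 162.2, 213.6]
ee_rot: [-179.9, 0.0, 64.0]
force: [0.3, -0.1, 0.1]
gripper_width: 0.5
time_s: 1.8
ee_pos: [607.4, 163.4, 114.2]
ee_rot: [180.0, -0.0, 64.3]
force: [0.1, 0.4, 0.3]
gripper_width: 0.6
```

View pics/c1.png

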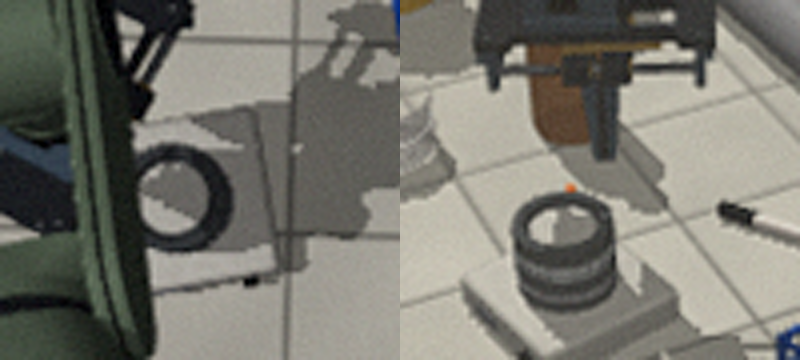

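The side view shows the shut fingers at crop (603,155), just clockwise of the lever tip at (570,188) and clear of it. I'll descend and then approach along the tangent.

```bash
python3 -m jog '[{"dx":0,"dy":0,"dz":-0.03,"wx":0,"wy":0,"wz":0,"grip":1},{"dx":0,"dy":0,"dz":-0.021,"wx":0,"wy":0,"wz":0,"grip":1},{"dx":0,"dy":0,"dz":0,"wx":0,"wy":0,"wz":0,"grip":1},{"dx":0,"dy":0,"dz":0,"wx":0,"wy":0,"wz":0,"grip":1}]'
python3 -m jog '[{"dx":-0.0036,"dy":0.0017,"dz":0,"wx":0,"wy":0,"wz":0,"grip":1},{"dx":-0.0036,"dy":0.0017,"dz":0,"wx":0,"wy":0,"wz":0,"grip":1},{"dx":0,"dy":0,"dz":0,"wx":0,"wy":0,"wz":0,"grip":1}]'
python3 -m jog '[{"dx":-0.0027,"dy":0.0013,"dz":0,"wx":0,"wy":0,"wz":0,"grip":1},{"dx":0,"dy":0,"dz":0,"wx":0,"wy":0,"wz":0,"grip":1}]'
python3 -m jog '[{"dx":-0.0018,"dy":0.0009,"dz":0,"wx":0,"wy":0,"wz":0,"grip":1},{"dx":0,"dy":0,"dz":0,"wx":0,"wy":0,"wz":0,"grip":1}]'
```

```text
time_s: 2.3
ee_pos: [608.1, 163.7, 64.5]
ee_rot: [179.9, -0.1, 64.3]
force: [0.3, 0.5, 0.4]
gripper_width: 0.4
time_s: 2.6
ee_pos: [599.8, 167.1, 64.1]
ee_rot: [179.9, -0.1, 64.3]
force: [-0.4, 0.6, 0.1]
gripper_width: 0.8
time_s: 2.8
ee_pos: [597.0, 168.2, 63.3]
ee_rot: [180.0, -0.0, 64.3]
force: [-0.6, 0.1, -0.3]
gripper_width: 0.1
time_s: 3.0
ee_pos: [595.2, 169.0, 62.9]
ee_rot: [-180.0, 0.0, 64.3]
force: [0.1, 0.4, -0.2]
gripper_width: 0.5
```

```bash
for i in 1 2 3; do python3 -m jog '[{"dx":-0.0027,"dy":0.0013,"dz":0,"wx":0,"wy":0,"wz":0,"grip":1},{"dx":0,"dy":0,"dz":0,"wx":0,"wy":0,"wz":0,"grip":1}]' | sed -n '2p;4p'; done
```

```text
ee_pos: [592.4, 170.3, 62.9]
force: [0.0, 0.2, -0.1]
ee_pos: [590.7, 171.3, 63.0]
force: [2.6, -1.1, -2.2]
ee_pos: [588.4, 172.6, 63.1]
force: [5.1, -2.2, -3.0]
```

Contact: ~5.5 N along the tangent, about as expected for ring friction. I'll follow the arc about (551,116.5) in 3° rows. The minimum stop distance (25.8°) makes the first 18–21° safe.

```bash
python3 -m jog '[{"dx":-0.003,"dy":0.0019,"dz":0,"wx":0,"wy":0,"wz":0.07,"grip":1},{"dx":-0.0031,"dy":0.0017,"dz":0,"wx":0,"wy":0,"wz":0.07,"grip":1},{"dx":-0.0032,"dy":0.0016,"dz":0,"wx":0,"wy":0,"wz":0.0524,"grip":1},{"dx":-0.0033,"dy":0.0014,"dz":0,"wx":0,"wy":0,"wz":0.0524,"grip":1},{"dx":0,"dy":0,"dz":0,"wx":0,"wy":0,"wz":0,"grip":1}]'
python3 -m jog '[{"dx":-0.0033,"dy":0.0012,"dz":0,"wx":0,"wy":0,"wz":0.0524,"grip":1},{"dx":-0.0034,"dy":0.0011,"dz":0,"wx":0,"wy":0,"wz":0.0524,"grip":1},{"dx":0,"dy":0,"dz":0,"wx":0,"wy":0,"wz":0,"grip":1},{"dx":0,"dy":0,"dz":0,"wx":0,"wy":0,"wz":0,"grip":1}]'
```

```text
time_s: 4.1
ee_pos: [575.6, 179.7, 63.1]
ee_rot: [179.9, -0.1, 78.3]
force: [5.0, -1.8, -2.8]
gripper_width: 0.2
time_s: 4.5
ee_pos: [568.8, 182.0, 63.2]
ee_rot: [179.9, -0.0, 84.2]
force: [5.7, -0.5, -2.9]
gripper_width: 0.5
```

```bash
python3 -m jog '[{"dx":-0.0034,"dy":0.0009,"dz":0,"wx":0,"wy":0,"wz":0.0524,"grip":1},{"dx":-0.0018,"dy":0.0003,"dz":0,"wx":0,"wy":0,"wz":0.026,"grip":1},{"dx":0,"dy":0,"dz":0,"wx":0,"wy":0,"wz":0,"grip":1}]'
```

```text
time_s: 4.8
ee_pos: [563.4, 183.2, 63.1]
ee_rot: [179.9, -0.0, 88.7]
force: [4.4, -0.5, -2.6]
gripper_width: 0.1
```

```bash
python3 -m jog '[{"dx":-0.0035,"dy":0.0006,"dz":0,"wx":0,"wy":0,"wz":0.0524,"grip":1},{"dx":0,"dy":0,"dz":0,"wx":0,"wy":0,"wz":0,"grip":1}]'
```

```text
time_s: 5.0
ee_pos: [559.8, 183.8, 63.2]
ee_rot: [179.9, -0.0, 91.7]
force: [5.0, 0.8, -1.6]
gripper_width: 0.4
```

```bash
python3 -m jog '[{"dx":-0.0035,"dy":0.0004,"dz":0,"wx":0,"wy":0,"wz":0.0524,"grip":1},{"dx":0,"dy":0,"dz":0,"wx":0,"wy":0,"wz":0,"grip":1}]'
```

```text
time_s: 5.2
ee_pos: [556.2, 184.1, 63.2]
ee_rot: [180.0, -0.0, 94.7]
force: [3.9, 0.8, -1.6]
gripper_width: 0.3
```

```bash
python3 -m jog '[{"dx":-0.0035,"dy":0.0002,"dz":0,"wx":0,"wy":0,"wz":0.0524,"grip":1},{"dx":0,"dy":0,"dz":0,"wx":0,"wy":0,"wz":0,"grip":1}]'
```

```text
time_s: 5.4
ee_pos: [552.6, 184.3, 63.1]
ee_rot: [180.0, -0.0, 97.7]
force: [4.3, 0.3, -1.9]
gripper_width: 0.6
```

```bash
python3 -m jog '[{"dx":-0.0024,"dy":0,"dz":0,"wx":0,"wy":0,"wz":0.035,"grip":1},{"dx":0,"dy":0,"dz":0,"wx":0,"wy":0,"wz":0,"grip":1}]'
```

```text
time_s: 5.6
ee_pos: [550.3, 184.3, 63.1]
ee_rot: [180.0, -0.0, 99.7]
force: [4.3, 1.5, -2.4]
gripper_width: 0.5
```

```bash
python3 -m jog '[{"dx":-0.0024,"dy":-0.0001,"dz":0,"wx":0,"wy":0,"wz":0.035,"grip":1},{"dx":0,"dy":0,"dz":0,"wx":0,"wy":0,"wz":0,"grip":1}]'
```

```text
time_s: 5.8
ee_pos: [547.9, 184.2, 63.1]
ee_rot: [180.0, -0.0, 101.7]
force: [5.2, 0.4, -1.7]
gripper_width: 0.6
```

```bash
python3 -m jog '[{"dx":-0.0024,"dy":-0.0002,"dz":0,"wx":0,"wy":0,"wz":0.035,"grip":1},{"dx":0,"dy":0,"dz":0,"wx":0,"wy":0,"wz":0,"grip":1}]'
```

```text
time_s: 6.0
ee_pos: [545.6, 184.0, 63.1]
ee_rot: [180.0, -0.0, 103.7]
force: [4.7, 0.5, -1.9]
gripper_width: 0.5
```

```bash
python3 -m jog '[{"dx":-0.0018,"dy":-0.0002,"dz":0,"wx":0,"wy":0,"wz":0.026,"grip":1},{"dx":0,"dy":0,"dz":0,"wx":0,"wy":0,"wz":0,"grip":1}]'
```

```text
time_s: 6.2
ee_pos: [544.4, 183.9, 63.2]
ee_rot: [179.9, -0.0, 105.2]
force: [6.1, 0.9, -2.9]
gripper_width: 0.4
```

The force is starting to rise and the motion lags. I'll use 1° steps now.

```bash
python3 -m jog '[{"dx":-0.0012,"dy":-0.0002,"dz":0,"wx":0,"wy":0,"wz":0.017,"grip":1},{"dx":0,"dy":0,"dz":0,"wx":0,"wy":0,"wz":0,"grip":1}]'
```

```text
time_s: 6.4
ee_pos: [543.6, 183.9, 63.2]
ee_rot: [179.8, -0.0, 106.2]
force: [7.5, 1.2, -4.0]
gripper_width: 0.5
```

```bash
python3 -m jog '[{"dx":-0.0012,"dy":-0.0002,"dz":0,"wx":0,"wy":0,"wz":0.017,"grip":1},{"dx":0,"dy":0,"dz":0,"wx":0,"wy":0,"wz":0,"grip":1}]'
```

```text
time_s: 6.6
ee_pos: [542.9, 183.9, 63.2]
ee_rot: [179.8, -0.0, 107.1]
force: [8.0, 1.9, -4.9]
gripper_width: 0.4
```

```bash
python3 -m jog '[{"dx":-0.0014,"dy":-0.0003,"dz":0,"wx":0,"wy":0,"wz":0.017,"grip":1},{"dx":0,"dy":0,"dz":0,"wx":0,"wy":0,"wz":0,"grip":1}]'
```

```text
time_s: 6.8
ee_pos: [542.0, 183.8, 63.3]
ee_rot: [179.7, -0.0, 108.1]
force: [8.1, 2.1, -5.3]
gripper_width: 0.6
```

```bash
python3 -m jog '[{"dx":-0.0008,"dy":-0.0002,"dz":0,"wx":0,"wy":0,"wz":0.01,"grip":1},{"dx":0,"dy":0,"dz":0,"wx":0,"wy":0,"wz":0,"grip":1},{"dx":0,"dy":0,"dz":0,"wx":0,"wy":0,"wz":0,"grip":1},{"dx":0,"dy":0,"dz":0,"wx":0,"wy":0,"wz":0,"grip":1}]'
```

```text
time_s: 7.2
ee_pos: [541.6, 183.7, 63.3]
ee_rot: [179.6, -0.0, 108.7]
force: [9.0, 2.6, -5.6]
gripper_width: 0.1
```

The rise is about 4.5 N over roughly 3.4 mm, which is about 0.05 rad of stop push. I'll back away clockwise, rise, and look.

```bash
python3 -m jog '[{"dx":0.002,"dy":0.0007,"dz":0,"wx":0,"wy":0,"wz":0,"grip":1},{"dx":0.004,"dy":0.0014,"dz":0,"wx":0,"wy":0,"wz":0,"grip":1},{"dx":0.009,"dy":0.0033,"dz":0,"wx":0,"wy":0,"wz":0,"grip":1},{"dx":0.005,"dy":0.006,"dz":0.03,"wx":0,"wy":0,"wz":0,"grip":1},{"dx":0,"dy":0,"dz":0.05,"wx":0,"wy":0,"wz":0,"grip":1},{"dx":0,"dy":0,"dz":0.05,"wx":0,"wy":0,"wz":0,"grip":1},{"dx":0,"dy":-0.04,"dz":0.03,"wx":0,"wy":0,"wz":-0.14,"grip":0},{"dx":0,"dy":-0.045,"dz":0,"wx":0,"wy":0,"wz":-0.14,"grip":0},{"dx":0,"dy":-0.045,"dz":0,"wx":0,"wy":0,"wz":-0.14,"grip":0},{"dx":0,"dy":-0.045,"dz":0,"wx":0,"wy":0,"wz":-0.14,"grip":0}]'
python3 -m jog '[{"dx":-0.005,"dy":-0.045,"dz":0,"wx":0,"wy":0,"wz":-0.14,"grip":0},{"dx":-0.005,"dy":-0.045,"dz":0,"wx":0,"wy":0,"wz":-0.14,"grip":0},{"dx":-0.005,"dy":-0.045,"dz":0,"wx":0,"wy":0,"wz":-0.14,"grip":0},{"dx":-0.005,"dy":-0.045,"dz":0,"wx":0,"wy":0,"wz":-0.14,"grip":0},{"dx":-0.005,"dy":-0.045,"dz":0,"wx":0,"wy":0,"wz":-0.14,"grip":0},{"dx":0,"dy":0,"dz":0,"wx":0,"wy":0,"wz":-0.14,"grip":0},{"dx":0,"dy":0,"dz":0,"wx":0,"wy":0,"wz":0,"grip":0}]'
python3 - <<'E'
from h import *
print(env.state()["qpos"].round(1))
t=env.grab_frame("top")[:,:,::-1];s=env.grab_frame("side")[:,:,::-1]
cv2.imwrite("pics/t2.png",t)
o=np.hstack([cv2.resize(t[180:245,225:305],(400,325),interpolation=cv2.INTER_CUBIC),cv2.resize(s[180:320,260:400],(400,400),interpolation=cv2.INTER_CUBIC)[:325]])
cv2.imwrite("pics/c2.png",o)
b=blobs(t[:,:,::-1].copy(),(5,150,120),(18,255,255))
for x,c in b:print(x,c,onplane("top",*c,68.5).round(1))
E
```

```text
time_s: 8.2
ee_pos: [557.8, 17.8, 223.2]
ee_rot: [-179.9, 0.0, 76.4]
force: [-0.3, -0.3, -0.6]
gripper_width: 29.7
time_s: 8.9
ee_pos: [532.9, -206.8, 222.5]
ee_rot: [-179.9, 0.1, 28.4]
force: [-0.6, 0.3, 1.1]
gripper_width: 45.5
[-22.4  17.8  89.2   0.   73.2  39.2]
(np.int32(406), np.int32(179), np.int32(12), np.int32(6), np.int32(40)) [411.6 181.2] [ 646.9 -335.9   68.5]
(np.int32(234), np.int32(214), np.int32(11), np.int32(5), np.int32(26)) [239.2 216.1] [530.3 174.2  68.5]
```

View pics/c2.png

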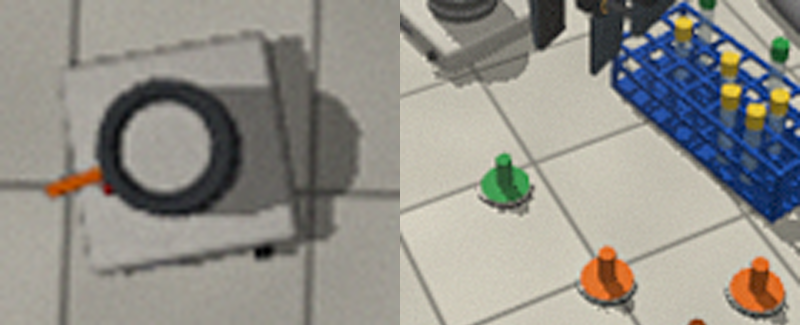

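The lever (centroid (239,216), angle ≈109.7°) now rests against the red lug. The amber filter is at about (526.5,−275), so I'll go above it and look.

```bash
python3 -m jog '[{"dx":-0.0065,"dy":-0.034,"dz":0,"wx":0,"wy":0,"wz":0,"grip":0},{"dx":0,"dy":-0.0342,"dz":0,"wx":0,"wy":0,"wz":0,"grip":0},{"dx":0,"dy":0,"dz":-0.04,"wx":0,"wy":0,"wz":0,"grip":0},{"dx":0,"dy":0,"dz":-0.045,"wx":0,"wy":0,"wz":0,"grip":0},{"dx":0,"dy":0,"dz":-0.045,"wx":0,"wy":0,"wz":0,"grip":0},{"dx":0,"dy":0,"dz":-0.03,"wx":0,"wy":0,"wz":0,"grip":0},{"dx":0,"dy":0,"dz":0,"wx":0,"wy":0,"wz":0,"grip":0},{"dx":0,"dy":0,"dz":0,"wx":0,"wy":0,"wz":0,"grip":0}]'
python3 - <<'E'
from h import *
s=env.grab_frame("side")[:,:,::-1]
X=env.state()["ee_pos"]
print("expect disc centre px",proj("side",[X[0],X[1],6]),"knob top",proj("side",[X[0],X[1],42]),"TCP",proj("side",X))
cv2.imwrite("pics/c3.png",cv2.resize(s[225:305,290:390],(800,640),interpolation=cv2.INTER_CUBIC)[:600])
E
```

```text
time_s: 9.8
ee_pos: [528.0, -273.4, 63.5]
ee_rot: [-180.0, -0.0, 28.7]
force: [1.2, -0.2, 1.3]
gripper_width: 45.6
expect disc centre px [333.14536456 276.30137012] knob top [333.28142117 267.42539102] TCP [333.37050696 261.61366626]
```

View pics/c3.png

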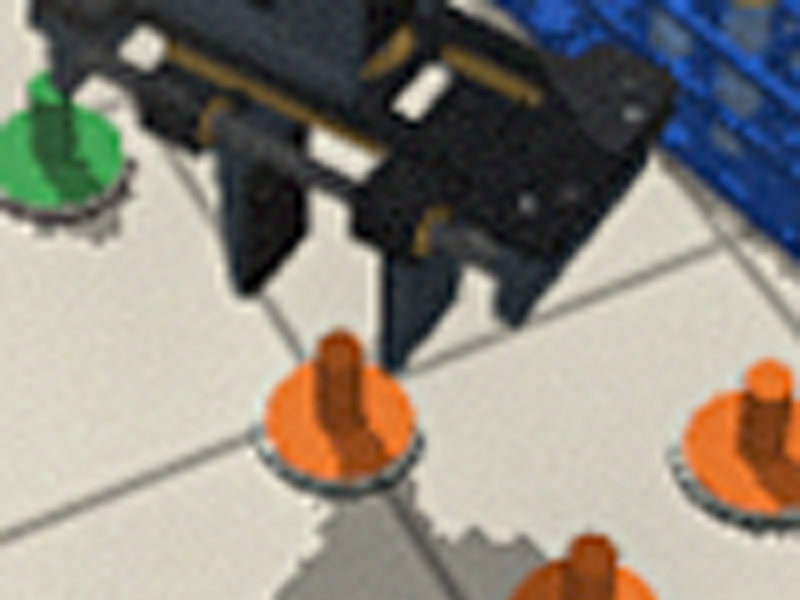

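The filter disc centre is at side (332.5,277.5) and knob top at (332.5,268.4). That agrees with the target, with the TCP about 1.5 mm off in each of x and y. I'll correct, descend and grip.

```bash
python3 -m jog '[{"dx":-0.0015,"dy":-0.0017,"dz":-0.02,"wx":0,"wy":0,"wz":0,"grip":0},{"dx":0,"dy":0,"dz":-0.02,"wx":0,"wy":0,"wz":0,"grip":0},{"dx":0,"dy":0,"dz":-0.008,"wx":0,"wy":0,"wz":0,"grip":0},{"dx":0,"dy":0,"dz":0,"wx":0,"wy":0,"wz":0,"grip":0},{"dx":0,"dy":0,"dz":0,"wx":0,"wy":0,"wz":0,"grip":0}]' 15; python3 -m jog '[{"dx":0,"dy":0,"dz":0,"wx":0,"wy":0,"wz":0,"grip":0.4},{"dx":0,"dy":0,"dz":0,"wx":0,"wy":0,"wz":0,"grip":0.5},{"dx":0,"dy":0,"dz":0,"wx":0,"wy":0,"wz":0,"grip":0.7},{"dx":0,"dy":0,"dz":0,"wx":0,"wy":0,"wz":0,"grip":1},{"dx":0,"dy":0,"dz":0,"wx":0,"wy":0,"wz":0,"grip":1},{"dx":0,"dy":0,"dz":0,"wx":0,"wy":0,"wz":0,"grip":1},{"dx":0,"dy":0,"dz":0,"wx":0,"wy":0,"wz":0,"grip":1}]'
python3 - <<'E'
from h import *
s=env.grab_frame("side");print(blobs(s,(5,130,60),(18,255,255),60)[-4:])
E
```

```text
time_s: 10.35
ee_pos: [526.9, -276.2, 16.5]
ee_rot: [179.9, -0.1, 28.6]
force: [1.2, 0.3, 0.8]
gripper_width: 45.3
time_s: 11.05
ee_pos: [525.8, -275.8, 15.2]
ee_rot: [180.0, -0.0, 28.6]
force: [-1.4, 0.5, 3.0]
gripper_width: 15.3
[((np.int32(324), np.int32(268), np.int32(18), np.int32(17), np.int32(130)), array([332.4, 278.5])), ((np.int32(376), np.int32(270), np.int32(19), np.int32(19), np.int32(244)), array([384.7, 280.1])), ((np.int32(354), np.int32(292), np.int32(19), np.int32(19), np.int32(266)), array([362.9, 302. ]))]
```

Gripped (15.3 mm). Lift and carry to above the lamp.

```bash
python3 -m jog '[{"dx":0,"dy":0,"dz":0.03,"wx":0,"wy":0,"wz":0,"grip":1},{"dx":0,"dy":0,"dz":0.045,"wx":0,"wy":0,"wz":0,"grip":1},{"dx":0,"dy":0,"dz":0.045,"wx":0,"wy":0,"wz":0,"grip":1},{"dx":0.0026,"dy":0.035,"dz":0.02,"wx":0,"wy":0,"wz":0,"grip":1},{"dx":0.0026,"dy":0.04,"dz":0,"wx":0,"wy":0,"wz":0,"grip":1},{"dx":0.0026,"dy":0.04,"dz":0,"wx":0,"wy":0,"wz":0,"grip":1},{"dx":0.0026,"dy":0.04,"dz":0,"wx":0,"wy":0,"wz":0,"grip":1},{"dx":0.0026,"dy":0.04,"dz":0,"wx":0,"wy":0,"wz":0,"grip":1},{"dx":0.0026,"dy":0.04,"dz":0,"wx":0,"wy":0,"wz":0,"grip":1},{"dx":0.0026,"dy":0.04,"dz":0,"wx":0,"wy":0,"wz":0,"grip":1}]'
python3 -m jog '[{"dx":0.0026,"dy":0.04,"dz":0,"wx":0,"wy":0,"wz":0,"grip":1},{"dx":0.0026,"dy":0.04,"dz":0,"wx":0,"wy":0,"wz":0,"grip":1},{"dx":0.002,"dy":0.03,"dz":0,"wx":0,"wy":0,"wz":0,"grip":1},{"dx":0,"dy":0.008,"dz":0,"wx":0,"wy":0,"wz":0,"grip":1},{"dx":0,"dy":0,"dz":-0.01,"wx":0,"wy":0,"wz":0,"grip":1},{"dx":0,"dy":0,"dz":0,"wx":0,"wy":0,"wz":0,"grip":1},{"dx":0,"dy":0,"dz":0,"wx":0,"wy":0,"wz":0,"grip":1}]'
```

```text
time_s: 12.1
ee_pos: [543.6, 0.8, 154.6]
ee_rot: [-180.0, 0.0, 28.6]
force: [-0.3, 0.1, -1.2]
gripper_width: 15.6
time_s: 12.8
ee_pos: [550.7, 115.7, 144.2]
ee_rot: [-180.0, 0.1, 28.5]
force: [-0.5, 0.6, -0.7]
gripper_width: 15.1
```

```bash
python3 -m jog '[{"dx":0.0005,"dy":0.0018,"dz":-0.015,"wx":0,"wy":0,"wz":0,"grip":1},{"dx":0,"dy":0,"dz":-0.01,"wx":0,"wy":0,"wz":0,"grip":1},{"dx":0,"dy":0,"dz":0,"wx":0,"wy":0,"wz":0,"grip":1},{"dx":0,"dy":0,"dz":0,"wx":0,"wy":0,"wz":0,"grip":1}]'
python3 - <<'E'
from h import *
s=env.grab_frame("side");X=env.state()["ee_pos"];b=X[2]-15
s0=cv2.imread("pics/side0.png")
print(blobs(s,(5,130,60),(18,255,255),20))
def ring(c,z,r):
    a=np.linspace(0,2*np.pi,73);return np.array([proj("side",[c[0]+r*np.cos(t),c[1]+r*np.sin(t),z]) for t in a])
F=8;x0,y0=240,120
def draw(im,sets):
    im=cv2.resize(im[y0:y0+75,x0:x0+80] if 0 else im[130:195,258:308],(400,520),interpolation=cv2.INTER_CUBIC)
    for pts,col in sets: cv2.polylines(im,[np.int32((pts-[258,130]+.5)*8)],True,col,1)
    return im
o=np.hstack([draw(s0,[(ring((551.2,117.5),93,40),(0,255,0)),(ring((551.2,117.5),93,30),(0,0,255))]),draw(s[:,:,::-1].copy(),[(ring(X,b+6,28),(0,255,0)),(ring((551.2,117.5),93,40),(255,255,0))])])
cv2.imwrite("pics/c4.png",o);print(X)
E
```

```text
time_s: 13.2
ee_pos: [551.7, 118.4, 119.9]
ee_rot: [180.0, 0.0, 28.5]
force: [0.1, -1.2, -1.0]
gripper_width: 15.4
[((np.int32(216), np.int32(74), np.int32(30), np.int32(7), np.int32(40)), array([231.2,  78.3])), ((np.int32(286), np.int32(108), np.int32(6), np.int32(10), np.int32(24)), array([288.6, 112.1])), ((np.int32(273), np.int32(157), np.int32(16), np.int32(8), np.int32(62)), array([280.6, 161.1])), ((np.int32(376), np.int32(270), np.int32(19), np.int32(19), np.int32(245)), array([384.7, 280.1])), ((np.int32(353), np.int32(292), np.int32(20), np.int32(19), np.int32(274)), array([362.7, 302. ]))]
[552.00661551 118.61159122 120.33821092]
```

View pics/c4.png

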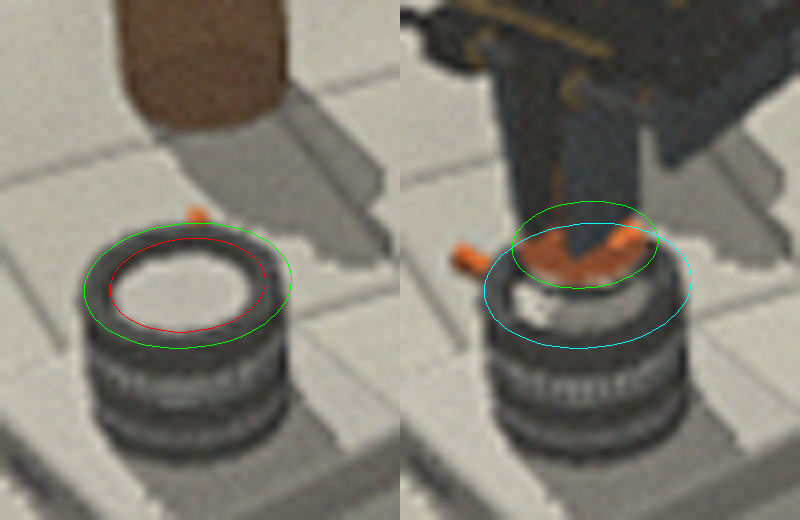

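The held disc matches the TCP prediction (orange spans 520–648, bottom at 287), and the seat's near rim matches (551.2,117.5). I'll shift about 1 mm and descend, watching force.

```bash
python3 -m jog '[{"dx":-0.0006,"dy":-0.0009,"dz":-0.01,"wx":0,"wy":0,"wz":0,"grip":1},{"dx":0,"dy":0,"dz":0,"wx":0,"wy":0,"wz":0,"grip":1},{"dx":0,"dy":0,"dz":0,"wx":0,"wy":0,"wz":0,"grip":1}]';python3 -m jog '[{"dx":0,"dy":0,"dz":-0.003,"wx":0,"wy":0,"wz":0,"grip":1},{"dx":0,"dy":0,"dz":0,"wx":0,"wy":0,"wz":0,"grip":1},{"dx":0,"dy":0,"dz":0,"wx":0,"wy":0,"wz":0,"grip":1}]' | sed -n '2p;4p';python3 -m jog '[{"dx":0,"dy":0,"dz":-0.0015,"wx":0,"wy":0,"wz":0,"grip":1},{"dx":0,"dy":0,"dz":0,"wx":0,"wy":0,"wz":0,"grip":1},{"dx":0,"dy":0,"dz":0,"wx":0,"wy":0,"wz":0,"grip":1}]' | sed -n '2p;4p'
```

```text
time_s: 13.55
ee_pos: [550.8, 118.0, 109.7]
ee_rot: [-180.0, 0.0, 28.6]
force: [0.2, 0.2, -1.3]
gripper_width: 15.2
ee_pos: [551.0, 118.2, 107.0]
force: [0.5, 0.2, 0.1]
ee_pos: [550.8, 118.3, 105.4]
force: [-0.4, 1.9, -0.5]
```

It is below the rim with no vertical force, so it has entered. Continuing down.

```bash
python3 -m jog '[{"dx":0,"dy":0,"dz":-0.002,"wx":0,"wy":0,"wz":0,"grip":1},{"dx":0,"dy":0,"dz":0,"wx":0,"wy":0,"wz":0,"grip":1},{"dx":0,"dy":0,"dz":0,"wx":0,"wy":0,"wz":0,"grip":1}]' | sed -n '2p;4p';python3 -m jog '[{"dx":0,"dy":0,"dz":-0.0015,"wx":0,"wy":0,"wz":0,"grip":1},{"dx":0,"dy":0,"dz":0,"wx":0,"wy":0,"wz":0,"grip":1},{"dx":0,"dy":0,"dz":0,"wx":0,"wy":0,"wz":0,"grip":1}]' | sed -n '2p;4p'
```

```text
ee_pos: [550.7, 118.2, 103.2]
force: [-1.9, 1.7, -1.1]
ee_pos: [550.7, 118.2, 101.8]
force: [-1.8, 2.7, -0.3]
```

```bash
python3 -m jog '[{"dx":0,"dy":0,"dz":-0.0008,"wx":0,"wy":0,"wz":0,"grip":1},{"dx":0,"dy":0,"dz":0,"wx":0,"wy":0,"wz":0,"grip":1},{"dx":0,"dy":0,"dz":0,"wx":0,"wy":0,"wz":0,"grip":1}]' | sed -n '2p;4p'
python3 -m jog '[{"dx":0,"dy":0,"dz":0,"wx":0,"wy":0,"wz":0,"grip":0.5},{"dx":0,"dy":0,"dz":0,"wx":0,"wy":0,"wz":0,"grip":0.2},{"dx":0,"dy":0,"dz":0,"wx":0,"wy":0,"wz":0,"grip":0},{"dx":0,"dy":0,"dz":0,"wx":0,"wy":0,"wz":0,"grip":0},{"dx":0,"dy":0,"dz":0,"wx":0,"wy":0,"wz":0,"grip":0}]'
```

```text
ee_pos: [550.8, 118.2, 101.3]
force: [-3.7, 3.1, 2.2]
time_s: 15.55
ee_pos: [551.3, 117.9, 101.2]
ee_rot: [180.0, -0.0, 28.6]
force: [0.0, -0.0, 0.5]
gripper_width: 45.2
```

Released with no residual force. Rise, move aside and check.

```bash
python3 -m jog '[{"dx":0,"dy":0,"dz":0.02,"wx":0,"wy":0,"wz":0,"grip":0},{"dx":0,"dy":0,"dz":0.04,"wx":0,"wy":0,"wz":0,"grip":0},{"dx":0,"dy":0,"dz":0.045,"wx":0,"wy":0,"wz":0,"grip":0},{"dx":0,"dy":-0.04,"dz":0.02,"wx":0,"wy":0,"wz":0,"grip":0},{"dx":0,"dy":-0.045,"dz":0,"wx":0,"wy":0,"wz":0,"grip":0},{"dx":-0.02,"dy":-0.045,"dz":0,"wx":0,"wy":0,"wz":0,"grip":0},{"dx":-0.02,"dy":-0.045,"dz":0,"wx":0,"wy":0,"wz":0,"grip":0},{"dx":-0.02,"dy":-0.045,"dz":0,"wx":0,"wy":0,"wz":0,"grip":0},{"dx":0,"dy":0,"dz":0,"wx":0,"wy":0,"wz":0,"grip":0},{"dx":0,"dy":0,"dz":0,"wx":0,"wy":0,"wz":0,"grip":0}]'
python3 - <<'E'
from h import *
t=env.grab_frame("top")[:,:,::-1];s=env.grab_frame("side")[:,:,::-1]
for n,f in(("side",s),("top",t)):
    for b,c in blobs(f[:,:,::-1].copy(),(5,130,60),(18,255,255),15):
        if 225<c[0]<305 and c[1]>100: print(n,b,c,onplane(n,*c,68.5).round(1),onplane(n,*c,92).round(1))
    print(n,"green",[(c) for b,c in blobs(f[:,:,::-1].copy(),(45,100,40),(80,255,255),40)],[c for b,c in blobs(cv2.imread(f"pics/{n}0.png")[:,:,::-1].copy(),(45,100,40),(80,255,255),40)])
o=np.hstack([cv2.resize(t[180:245,225:305],(400,325),interpolation=cv2.INTER_CUBIC),cv2.resize(s[140:205,240:320],(400,325),interpolation=cv2.INTER_CUBIC)])
cv2.imwrite("pics/c5.png",o)
E
```

```text
time_s: 16.55
ee_pos: [490.9, -102.7, 226.4]
ee_rot: [180.0, -0.0, 28.4]
force: [-0.3, -0.5, -0.3]
gripper_width: 45.4
side (np.int32(284), np.int32(161), np.int32(5), np.int32(8), np.int32(31)) [285.7 164.3] [576.8 145.2  68.5] [566.1 115.6  92. ]
side green [array([392.7, 197. ]), array([296.5, 243. ])] [array([392.7, 197. ]), array([296.5, 243. ])]
top (np.int32(249), np.int32(200), np.int32(18), np.int32(17), np.int32(224)) [257.7 208.4] [554.4 120.5  68.5] [553.1 117.4  92. ]
top (np.int32(234), np.int32(214), np.int32(12), np.int32(5), np.int32(33)) [239.5 216. ] [530.6 173.3  68.5] [529.8 169.1  92. ]
top green [array([513. , 262.5])] [array([340.5, 231.8]), array([513. , 262.5])]
```

View pics/c5.png

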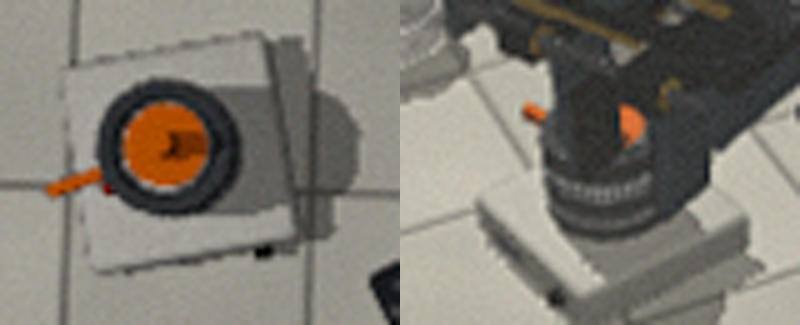

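From above, the amber disc lies concentric in the seat at crop (166,145), and the lever is unmoved on the lug. The arm hides the side view, so I'll move it off for a final side check.

```bash
python3 -m jog '[{"dx":-0.02,"dy":-0.04,"dz":0,"wx":0,"wy":0,"wz":0,"grip":0},{"dx":-0.02,"dy":-0.04,"dz":0,"wx":0,"wy":0,"wz":0,"grip":0},{"dx":-0.02,"dy":-0.04,"dz":0,"wx":0,"wy":0,"wz":0,"grip":0},{"dx":-0.02,"dy":-0.04,"dz":0,"wx":0,"wy":0,"wz":0,"grip":0},{"dx":0,"dy":0,"dz":0,"wx":0,"wy":0,"wz":0,"grip":0},{"dx":0,"dy":0,"dz":0,"wx":0,"wy":0,"wz":0,"grip":0}]'
python3 - <<'E'
from h import *
s=env.grab_frame("side")[:,:,::-1].copy()
def ring(z,r):
    return np.array([proj("side",[551.2+r*np.cos(t),117.5+r*np.sin(t),z]) for t in np.linspace(0,6.28,73)])
im=cv2.resize(s[130:195,240:320],(640,520),interpolation=cv2.INTER_CUBIC)
for z,r in((92,28),(128,8)): cv2.polylines(im,[np.int32((ring(z,r)-[240,130]+.5)*8)],True,(0,255,0),1)
cv2.imwrite("pics/c6.png",im)
E
```

```text
time_s: 17.25
ee_pos: [411.8, -261.4, 226.0]
ee_rot: [-180.0, -0.0, 28.6]
force: [0.1, 0.7, -0.5]
gripper_width: 45.4
```

View pics/c6.png

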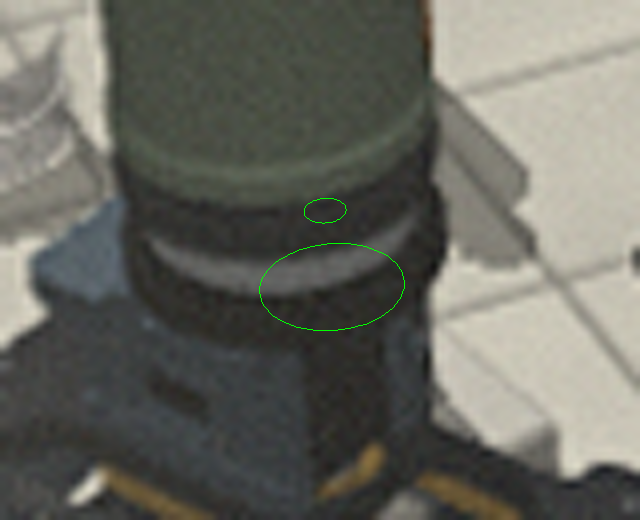

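The arm still blocks the view. I'll move it further right at height.

```bash
python3 -m jog '[{"dx":-0.02,"dy":-0.04,"dz":0,"wx":0,"wy":0,"wz":0,"grip":0},{"dx":-0.02,"dy":-0.04,"dz":0,"wx":0,"wy":0,"wz":0,"grip":0},{"dx":-0.03,"dy":-0.035,"dz":0,"wx":0,"wy":0,"wz":0,"grip":0},{"dx":-0.03,"dy":-0.035,"dz":0,"wx":0,"wy":0,"wz":0,"grip":0},{"dx":-0.03,"dy":-0.035,"dz":0,"wx":0,"wy":0,"wz":0,"grip":0},{"dx":-0.03,"dy":-0.03,"dz":0,"wx":0,"wy":0,"wz":0,"grip":0},{"dx":0,"dy":0,"dz":0,"wx":0,"wy":0,"wz":0,"grip":0},{"dx":0,"dy":0,"dz":0,"wx":0,"wy":0,"wz":0,"grip":0}]'
python3 - <<'E'
from h import *
s=env.grab_frame("side")[:,:,::-1].copy()
t=env.grab_frame("top");print([c for b,c in blobs(t,(45,100,40),(80,255,255),30)],[ (b[2:],c) for b,c in blobs(t,(5,130,60),(18,255,255),15)])
def ring(z,r):
    return np.array([proj("side",[551.2+r*np.cos(t),117.5+r*np.sin(t),z]) for t in np.linspace(0,6.28,73)])
im=cv2.resize(s[130:195,240:320],(640,520),interpolation=cv2.INTER_CUBIC)
for z,r in((92,28),(128,8)): cv2.polylines(im,[np.int32((ring(z,r)-[240,130]+.5)*8)],True,(0,255,0),1)
cv2.imwrite("pics/c7.png",im)
E
```

```text
time_s: 18.1
ee_pos: [252.4, -476.1, 225.9]
ee_rot: [-180.0, -0.1, 28.6]
force: [-0.2, 1.1, 0.1]
gripper_width: 45.4
[array([364.2, 139.3]), array([330., 145.]), array([340.5, 231.8]), array([513. , 262.5])] [((np.int32(12), np.int32(6), np.int32(39)), array([168.5, 157.6])), ((np.int32(18), np.int32(13), np.int32(139)), array([164.9, 175.7])), ((np.int32(15), np.int32(15), np.int32(181)), array([410. , 185.9])), ((np.int32(18), np.int32(17), np.int32(224)), array([257.8, 208.4])), ((np.int32(16), np.int32(15), np.int32(185)), array([419.6, 212.2])), ((np.int32(12), np.int32(5), np.int32(33)), array([239.5, 216. ]))]
```

View pics/c7.png

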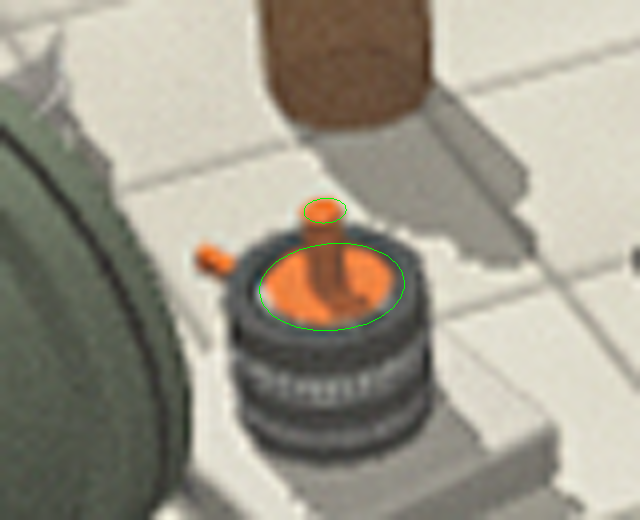

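The filter is upright and flat: knob top at (323,211) and disc at (330,286) match the outlines predicted for a seated filter. The green filter hasn't moved. Handing in.

```bash
python3 -c "
from workcell import env
env.job_done();print(env.state()['time_s'])"
```

```text
the job is handed in; nothing more can be done
the job is handed in; nothing more can be done
```

The iris is open against its end stop and the amber filter is seated in the lamp. I handed the job in at about 18 s of the 72 s; no verdict was reported.

**Iris:** I turned the ring by its lever, pushing it with the shut fingers instead of pinching it. The ring turned about 45° before the push force rose from about 4.7 N to 9.4 N over roughly 3.4 mm. That is about 0.05 rad of stop push, held for 0.3 s or more. I then backed off without disturbing it. In the later pictures the lever stayed at about 110°, on the red lug. The stop's push can't be read directly, so its resting value of about 0.02–0.04 rad is inferred from the force and that picture.

**Filter:** I took the leftmost of the three amber filters, lowered it into the seat and released it; side forces stayed under about 5 N.
- **Fit:** From the side, its disc and knob top match the outlines expected for a seated, upright filter. From above, it lies concentric in the seat to within about 2 mm, which is the limit of the measurement.
- **Green filter:** It is at the same pixel as at the start.
- **Other bystanders:** I did not measure them, but the arm did not go near them at low height.

**Checks that failed:** One side picture was fully blocked by the arm and the one before it partly; a third gave the view. My first two jog calls were refused because their rows lacked some keys; nothing moved.

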